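Index the wax ring one hole on the dividing fixture

TASK

On the dividing fixture, hook a fingertip through the red pull ring and lift the spring index pin out of its hole, swing the arm one hole counter-clockwise as seen from above, and let the pin drop fully home in that hole, then take the finger out of the ring. Do not pinch or force the ring, do not touch the pink wax ring on the spindle, and leave everything else on the bench where it is.

Things in the scene. Friction and masses are not known exactly. Their poses are not given: they have to be found in the camera images.
- fixture: Dividing fixture bolted to the bench, cast grey base 250 x 200 x 16 mm. Origin: on the bench, under the vertical spindle axis. The arm starts on the fixture's own -x side, which looks roughly towards the robot. A tool rest (post and bar, 105 mm high) stands on its +x +y side.
- index_plate: Round steel plate fixed on the fixture, 220 mm across, top 55 mm above the bench, with 12 brass-rimmed holes, 10 mm bore, 30 degrees apart on a circle of 95 mm radius about the spindle. Origin and axes as fixture's.
- next_hole (a point): Mouth of the hole to swing to: on the plate's top, the first hole counter-clockwise (seen from above) from the one the pin starts in.
- index_arm (a joint): Angle (rad) of the dark steel arm about the spindle: 0 at the start, growing counter-clockwise seen from above (the pin goes towards the fixture's -y side); next hole at 0.524. Arm 26 mm wide, top 69 mm above the bench; at its end, 95 mm from the axis, a 22 mm steel barrel, top 87 mm above the bench, holds the pin. 1.5 to 3.5 N at the pin turns it; it stays where left. Spindle and wax turn along.
- plunger (a joint): Height (m) by which the 8 mm round-nosed spring pin is raised. 0: home, 10 mm deep in its hole. 0.010: clear, nose on top of the plate. Upper stop: 0.020. The spring pulls down with 5.6 N at 0, 11 N at the stop. Between holes the let-down nose rides on the plate, and it snaps in by itself when within about 2 mm of a hole's centre.
- pull_ring: Red pull ring, rigid on top of the pin, upright: 44 mm inner, 54 mm outer diameter, 5 mm round bar. Origin: centre of its opening, straight above the pin, 119.5 mm above the bench with the pin home. Own x: level, through the opening, pointing along the arm from pin to spindle; y: level, across the ring; z: up. Rises with the pin, swings with the arm, cannot tilt or twist.
- ring_top (a point): Underside of the top bar of the pull ring, 22 mm above its centre: hook under here. A fingertip tilted 30 to 45 degrees, pointing down and towards the spindle, fits in, lifts the ring by going straight up, and swings the arm by carrying the ring along the circle.
- wax_ring: Fragile pink wax ring, 35 mm across, around a brass arbor on top of the spindle, 87 to 102 mm above the bench. Origin on the spindle axis at bench height. Not to be touched.
- sprue_a: Loose bystander: black rubber casting base, 92 mm across, with a pink wax ring on it, 80 mm high in all. Origin under its centre. To be left alone.
- sprue_b: Loose bystander like sprue_a. To be left alone.
- sprue_c: Loose bystander like sprue_a. To be left alone.
- block: Loose bystander: dark grey pumice block 75 x 65 x 55 mm. Origin under its centre. To be left alone.
- jar: Loose bystander: jar with a white lid, 56 mm across, 65 mm high. Origin under its centre. To be left alone.
- carver: Loose bystander: wax carver with wooden handle lying on the bench, about 160 mm long and 12 mm thick, along its x. To be left alone.
- handpiece: Loose bystander: steel handpiece lying on the bench, 126 mm long and 19 mm thick, along its x. To be left alone.
- file: Loose bystander: flat file with a wooden handle lying on the bench, 250 mm long and 20 mm thick, along its x. To be left alone.

How it is judged:
On the way, in this order (a step that is already met when the one before it is completed fails the run):
1. the pin is lifted out of its hole by the ring while the arm is still at the first hole (value of joint plunger above 0.007 m and value of joint index_arm between -0.08 and 0.08 rad and contact force between the fingers and pull_ring above 0.5 N), for 0.04 s.
2. the arm is swung between the two holes with the pin up (value of joint plunger above 0.008 m and value of joint index_arm between 0.2 and 0.46 rad), for 0.02 s.
3. the pin has dropped home in the next hole (value of joint plunger below 0.002 m and value of joint index_arm between 0.49 and 0.557 rad), for 0.1 s.
At the end, for the whole second after the job is handed in: The pin is fully home (raised less than 2 mm) in the next hole counter-clockwise (arm at 0.524 rad, within 0.033) and at rest (all of step 3 and velocity of joint index_arm between -0.05 and 0.05 rad/s); the robot touches nothing.
It fails at once if the arm is swung clearly past the next hole, or the wrong way (value of joint index_arm above 0.75 rad or value of joint index_arm below -0.2 rad).
It fails at once if the ring is pinched or forced (more than 35 N on it) (contact force between the fingers and pull_ring above 35 N).
It fails at once if the wax ring is touched (contact force between any of the fingers, the arm and wax_ring above 0.5 N).
It fails at once if something else on the bench is moved by more than 15 mm (distance of any of sprue_a, sprue_b, sprue_c, block, jar, carver, handpiece, file from where it was at the start of the episode above 0.015 m).
It also fails if it takes over 42 s, if anything falls off the work surface, if the arm or the gripper's body presses on something with over 40 N, if the wrist force passes 120 N, or if a joint passes its speed limit or range.

ROBOT

A 6-joint arm with a two-finger parallel gripper is mounted at the origin on the work surface. World frame = base frame: x ahead of the robot, y to its left, z up, the work surface at z = 0. Lengths are in m, angles in rad, forces in N, time in s.
With the tool pointing down it reaches from about 0.275 to 0.775 m from the base axis. Payload 14.6 kg.
Tool frame: the origin (TCP) lies on the centre line of the jaws, within the pads' length; the fingertips stand 22 mm ahead of it and the grasp point (between the pads) lies 3 mm ahead of it (ctrl.tcp_to_tips is the distance from the TCP to the fingertips, in m); z points along the fingers, y is the line along which they close (so a half turn about z gives the same grasp; the last joint's range is limited). The gripper opens to 85 mm and grips with 20 to 120 N. Pads are 22 mm wide; open, the fingers measure 114 mm over their backs; the gripper's body (76 mm by 85 mm) begins 54 mm behind the grasp point. The pads swing forward as they close: fully open they stand 13 mm farther back than shut.
Start: joints at [0.956, 0.263, -0.048, 1.259, 0, 1.415], TCP at [0.233, 0.47, 0.253] pointing down, gripper open.
Joint ranges: [-2.65, 2.65], [-0.89, 1.7], [-1.18, 1.37], [-2.13, 2.11], [-1.35, 1.29], [-3.14, 3.14]. Speed limits (rad/s): [1.89, 1.89, 2.57, 2.79, 3.14, 3.14].

INTERFACE

Orientations are given as a rotation vector (axis times angle).
In Python, from rig import observe, vision, job_done, ctrl gives the robot as it stands.
- The arm moves only by the tool apply_moves, never from a script. Its argument "targets" is a list of rows, each an object of numbers: "dx", "dy", "dz": the shift along the tool's x, y, z in m; "ax", "ay", "az": the turn, a rotation vector about the tool's x, y, z in rad; "gripper": the opening, from 0 (shut) to 1 (fully open). In form: [{"dx": .., "dy": .., "dz": .., "ax": .., "ay": .., "az": .., "gripper": ..}, ...]. A call has exactly 8 rows; each row shifts and turns the commanded pose from where the row before left it, along the tool's axes as they then stand; what a row does not reach is not made up. A row lasts 1/8 s, in which the tool goes at most 62.5 mm and 10.7 degrees, less where a joint would pass 70% of its speed; a pose out of reach is approached as far as the arm can. A call is refused whole if a number of a shift passes 0.0625 or a number of a turn 0.188, either way. A call with a gripper value outside its range is refused whole. The fingers move at their own pace and stop on an object; "force" is the grip in N (left out, the last holds). Time passes only in rows, so rows that do not move let the fingers close, or fill a call up. It gives the time, the measured TCP pose, the force, the opening and the grip force at its end, in the units of the state.
- observe(): the state, without advancing time (a new reading comes with each control period).
- vision.get_image(name): name is "scene" or "top" or "wrist"; returns (picture, depth): 480x640x3 uint8, red, green, blue; 480x640 float32, m along the optical axis (not along the pixel's ray), 0 where there is no reading.
- vision.camera_params(name): a dict with "fx", "fy", "cx", "cy" (pixels), "rvec" (rotation vector, rad) and "tvec" (3), from world to camera coordinates, as OpenCV has them. Camera axes: x right, y down, z forward; pixel columns grow to the right and rows downward; lengths in m; the calibration is good to about 2 mm. A picture is of the moment at which its call begins: read the wrist's pose just before it. camera_params takes no time and is no camera call; for the wrist camera it gives the pose at the moment of the call.
- job_done(): hands the job in; it is judged then, once.
The state is a dict: "t": time; "q": joint angles; "qd": joint speeds; "joint_torque": joint torques, N m; "tool_pos": TCP position; "orientation": TCP orientation; "force": force on the tool from outside, world axes, zero at the start; "ft_torque": the same for the moment, N m; "width": finger opening in m; "grip_force": force on a finger pad.
Only numpy, scipy, OpenCV 4.12 (cv2) and the standard library are available. Lean on these libraries where they do the work, as an engineer would, in place of code of your own. Each camera call takes 0.05 s, during which the arm holds its last target. There are 200 camera calls.

## Working session

There is one attempt and no reset: what is moved stays moved. The work goes in short steps, Python scripts to look and compute and a tool call to move; the robot and the scene stay as the last step left them, time stands still between calls to the robot, and variables do not carry over. Pictures are saved under pics/ and viewed, at most 10 in all, crops included, and the job is handed in when it is done.

Besides the shell and the picture viewer there is one more tool, called after ">>>" in YAML: its name, and indented under it one key for each argument. apply_moves: Moves the arm, as the interface text tells. Its arguments: {"type":"object","properties":{"targets":{"type":"array"},"force":{"type":"number"}},"required":["targets"]}

```bash
mkdir -p pics; cat > h.py <<'E'
import numpy as np, cv2
from scipy.spatial.transform import Rotation as R
from rig import observe, vision, job_done, ctrl
def cam(n):
    p=vision.camera_params(n); K=np.array([[p['fx'],0,p['cx']],[0,p['fy'],p['cy']],[0,0,1]])
    return K,R.from_rotvec(np.ravel(p['rvec'])).as_matrix(),np.ravel(p['tvec'])
def cloud(n,d,c=None):
    K,Rm,t=c or cam(n); v,u=np.indices(d.shape)
    P=np.stack([(u-K[0,2])/K[0,0]*d,(v-K[1,2])/K[1,1]*d,d],-1)
    return (P-t)@Rm
def ray(n,u,v,z,c=None):
    K,Rm,t=c or cam(n); o=-Rm.T@t; r=Rm.T@np.array([(u-K[0,2])/K[0,0],(v-K[1,2])/K[1,1],1])
    return o+r*(z-o[2])/r[2]
E
python3 - <<'E'
from h import *
s=observe();print({k:np.round(v,3) for k,v in s.items()})
for n in('scene','top'):
    im,d=vision.get_image(n);cv2.imwrite(f'pics/{n}0.png',im[:,:,::-1]);np.save(n+'_d.npy',d)
    K,Rm,t=cam(n);print(n,K[0,0],-Rm.T@t)
    P=cloud(n,d);h=cv2.cvtColor(im,cv2.COLOR_RGB2HSV)
    m=((h[...,0]<6)|(h[...,0]>174))&(h[...,1]>170)&(h[...,2]>80)
    l,L,st,c=cv2.connectedComponentsWithStats(m.astype(np.uint8))
    for i in range(1,l):
        if st[i,4]>20:
            q=P[(L==i)&(d>0)]; print(st[i],c[i],np.median(q,0),q.min(0),q.max(0))
E
```

```text
{'t': np.float64(0.0), 'q': array([ 0.956,  0.264, -0.049,  1.259, -0.   ,  1.416]), 'qd': array([-0.   , -0.001,  0.   ,  0.001,  0.   ,  0.002]), 'joint_torque': array([ 7.0000e-03, -6.3762e+01,  3.8457e+01,  1.4000e-02,  0.0000e+00,
        0.0000e+00]), 'tool_pos': array([0.233, 0.47 , 0.253]), 'orientation': array([-7.160e-01, -3.059e+00,  2.000e-03]), 'force': array([ 0.216, -0.474,  0.045]), 'ft_torque': array([ 0.033, -0.015,  0.006]), 'grip_force': np.float64(0.0), 'width': np.float64(0.085)}
scene 494.88359416907883 [0.95512595 0.61235378 1.01216341]
[ 89 181  11  22  30] [ 94.16666667 191.26666667] [ 0.89750694 -0.33704835  0.14373755] [ 0.89576855 -0.34478579  0.09934513] [ 0.8991704  -0.33164285  0.17970245]
[301 228  12  21  83] [306.5060241  237.54216867] [0.55848624 0.05155518 0.11856538] [ 0.49312547 -0.0487677  -0.00399402] [0.56255928 0.0814195  0.1469269 ]
top 473.2190582126529 [0.46806434 0.06532089 1.03797504]
[202 200  18   9  79] [210.98734177 204.26582278] [0.62771387 0.30722812 0.06432081] [0.62249706 0.28860489 0.01688788] [0.64559584 0.33665608 0.07380967]
[496 228  11  15  76] [500.01315789 235.40789474] [ 0.5607017  -0.29181951  0.07127466] [ 0.54749402 -0.30277882  0.04537789] [ 0.57584046 -0.28562628  0.07979152]
[319 234  27   5 102] [332.41176471 235.8627451 ] [0.55586828 0.05294447 0.13107655] [0.55284825 0.02951571 0.09122291] [0.55858059 0.07982839 0.14818403]
[195 278  12  12  47] [201.80851064 283.93617021] [0.46329505 0.31758573 0.07346961] [0.45315882 0.31204826 0.04799437] [0.47560895 0.33185291 0.07865979]
```

View pics/scene0.png

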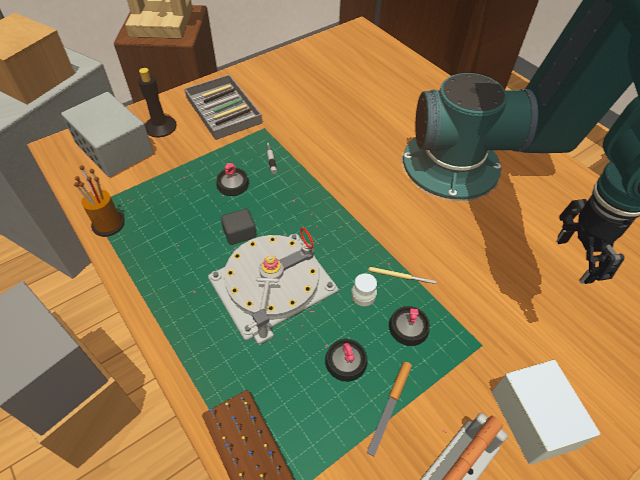

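View pics/top0.png

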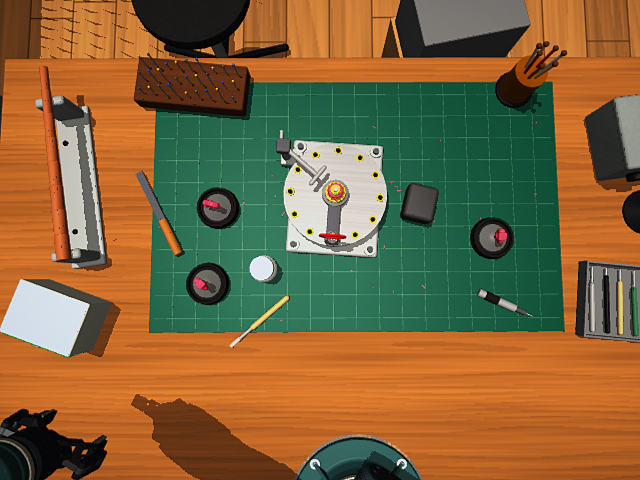

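The scene view shows the ring at (306,237) and the spindle wax at (270,266). The top view shows the spindle at about (336,191), the ring at (332,236), the jar at (263,268) and the block at (420,203). Counter-clockwise carries the ring to the right in the top view, where it's clear.

```bash
python3 - <<'E'
from h import *
im=cv2.imread('pics/top0.png');h=cv2.cvtColor(im,cv2.COLOR_BGR2HSV);d=np.load('top_d.npy')
m=((h[...,0]>18)&(h[...,0]<32)&(h[...,1]>150)&(h[...,2]>80)).astype(np.uint8)
l,L,st,c=cv2.connectedComponentsWithStats(m)
pts=[ray('top',*c[i],.055)[:2] for i in range(1,l) if 5<st[i,4]<90 and 275<c[i][0]<395 and 140<c[i][1]<260]
pts=np.array(pts)
from scipy.optimize import least_squares
f=least_squares(lambda p:np.hypot(*(pts-p[:2]).T)-.095,[.65,.05],loss='soft_l1',f_scale=.002)
print('spindle',f.x,np.round(f.fun*1000,1)); a=np.degrees(np.arctan2(*(pts-f.x[:2]).T[::-1]));print(np.round(a,1), np.round(a%30,1))
# ring, both views at top height
for n in('top','scene'):
    im=cv2.imread(f'pics/{n}0.png');h=cv2.cvtColor(im,cv2.COLOR_BGR2HSV);d=np.load(n+'_d.npy');P=cloud(n,d)
    m=((h[...,0]<8)|(h[...,0]>172))&(h[...,1]>150)&(h[...,2]>70)&(np.hypot(P[...,0]-.556,P[...,1]-.053)<.04)&(P[...,2]>.09)
    q=P[m];print(n,m.sum(),q.min(0),q.max(0),(q.min(0)+q.max(0))/2); A=q[:,:2]-q[:,:2].mean(0);print('dir',np.linalg.svd(A)[2][0])
print(ctrl.tcp_to_tips,[x for x in dir(ctrl) if x[0]!='_'])
im,d=vision.get_image('wrist');cv2.imwrite('pics/w0.png',im[:,:,::-1]);np.save('w_d.npy',d)
s=observe();K,Rm,t=cam('wrist');o=-Rm.T@t;T=R.from_rotvec(s['orientation'])
print('cam in tool',T.inv().apply(o-s['tool_pos']),'axis',T.inv().apply(Rm[2]))
P=T.inv().apply((cloud('wrist',d).reshape(-1,3)-s['tool_pos'])).reshape(480,640,3)
near=(d>0)&(P[...,2]<.06);print(near.sum())
for sg in(-1,1):
    q=P[near&(P[...,1]*sg>.03)]; 
    if len(q):print(sg,q.min(0),q.max(0),np.percentile(q,98,axis=0))
E
```

```text
spindle [0.65025454 0.0478894 ] [  0.5   0.5   1.2   0.4   0.2 -81.3 -69.4 -84.8 -79.3  -0.4   0.2  -0.2
  -0.2  -1.1  -0.8]
[  -4.3   25.3  -33.9   55.3  -63.9   86.4  -25.2   -9.2  -96.1   85.6
  -93.8  115.5 -123.7  145.5 -153.8] [25.7 25.3 26.1 25.3 26.1 26.4  4.8 20.8 23.9 25.6 26.2 25.5 26.3 25.5
 26.2]
top 104 [0.55260431 0.02951571 0.09122291] [0.55858059 0.07982839 0.14818403] [0.55559245 0.05467205 0.11970347]
dir [-0.07195346 -0.99740799]
scene 82 [0.55486557 0.02865531 0.09506028] [0.56255928 0.0814195  0.1469269 ] [0.55871243 0.0550374  0.12099359]
dir [0.06752736 0.99771742]
0.022 ['IKError', 'tcp_to_tips']
cam in tool [ 0.07642597 -0.00048466 -0.12211732] axis [-3.03879419e-01 -2.78048453e-05  9.52710501e-01]
61116
-1 [-0.01460627 -0.07493935 -0.07377136] [ 0.01723351 -0.03000589  0.00751026] [ 0.01601541 -0.03120611 -0.00120923]
1 [-0.01468425  0.03000104 -0.07353691] [0.01718907 0.07387078 0.00780237] [ 0.01594001  0.07090765 -0.00120817]
```

View pics/w0.png

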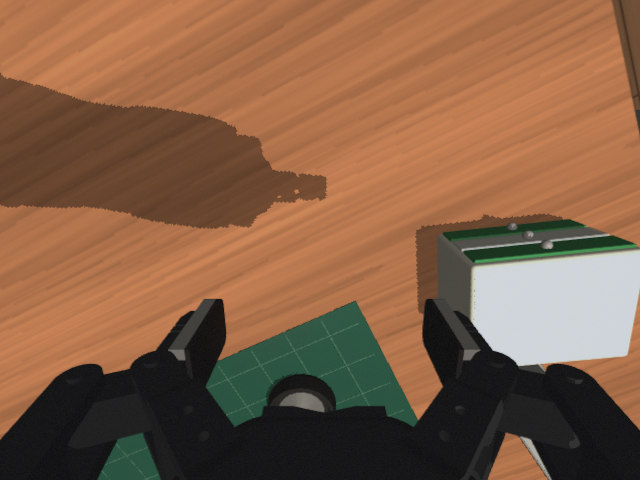

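The wrist view shows both fingers open: thin pads with tips at about (222,300) and (425,300), bulky knuckles behind them. Next I'll profile the finger to see how deep it can go into the ring.

```bash
python3 - <<'E'
from h import *
d=np.load('w_d.npy');s=observe();T=R.from_rotvec(s['orientation'])
P=T.inv().apply((cloud('wrist',d).reshape(-1,3)-s['tool_pos']))
P=P[(d.ravel()>0)&(P[:,2]<.06)&(P[:,1]<-.03)]
for z in np.arange(-.06,.012,.004):
    q=P[abs(P[:,2]-z)<.002]
    if len(q):print(round(z,3),len(q),np.round(np.percentile(q,[1,99],axis=0)[:,:2]*1000).tolist())
E
```

```text
-0.06 2149 [[-8.0, -72.0], [16.0, -30.0]]
-0.056 1982 [[-12.0, -73.0], [16.0, -30.0]]
-0.052 1782 [[-13.0, -73.0], [16.0, -31.0]]
-0.048 3306 [[-12.0, -74.0], [12.0, -40.0]]
-0.044 2494 [[-12.0, -74.0], [13.0, -39.0]]
-0.04 1038 [[5.0, -73.0], [13.0, -41.0]]
-0.036 443 [[5.0, -66.0], [13.0, -44.0]]
-0.032 331 [[-1.0, -55.0], [11.0, -43.0]]
-0.028 403 [[-3.0, -50.0], [10.0, -43.0]]
-0.024 419 [[-9.0, -57.0], [10.0, -43.0]]
-0.02 458 [[-12.0, -57.0], [10.0, -43.0]]
-0.016 405 [[-12.0, -57.0], [10.0, -43.0]]
-0.012 367 [[-12.0, -57.0], [10.0, -43.0]]
-0.008 346 [[-12.0, -57.0], [10.0, -43.0]]
-0.004 313 [[-12.0, -57.0], [10.0, -43.0]]
0.0 268 [[-12.0, -55.0], [10.0, -43.0]]
0.004 169 [[-12.0, -49.0], [10.0, -43.0]]
0.008 33 [[-10.0, -44.0], [6.0, -43.0]]
```

>>> apply_moves:
  targets:
    - {"dz": -0.03,"gripper": 0.6}
    - {"dz": -0.03,"gripper": 0.6}
    - {"dz": -0.02,"gripper": 0.6}
    - {"gripper": 0.6}
    - {"gripper": 0.6}
    - {"gripper": 0.6}
    - {"gripper": 0.6}
    - {"gripper": 0.6}

```text
$.targets[0]: bad value
```

```bash
cat >> h.py <<'E'
import json
SP=np.array([.6503,.0479]); A0=np.radians(175.8); TH=np.radians(38)
def pose(a,hz,back=0,s=.022,rad=.095,w=.0425,tip=.009,th=TH,lat=0):
    """TCP pose with inner face point of -y finger (s behind tip) at arm angle a, height hz (above bench)"""
    e=np.array([np.cos(A0+a),np.sin(A0+a),0]);u=-e;Z=np.array([0,0,1.])
    z=np.sin(th)*u-np.cos(th)*Z;y=np.cos(th)*u+np.sin(th)*Z;x=np.cross(y,z)
    M=np.stack([x,y,z],1);H=np.r_[SP,hz]+rad*e+lat*x
    return H-M@np.array([0,-w,tip-s])-back*z,R.from_matrix(M)
def rows(way,n,start=None):
    """way: list of poses; n rows for each; prints rows"""
    if start is None: s=observe();start=(s['tool_pos'],R.from_rotvec(s['orientation']))
    p,r=start;out=[]
    for (P,Q),k in zip(way,n):
        p0,r0=p.copy(),r;rv=(r0.inv()*Q).as_rotvec()
        for i in range(1,k+1):
            pn=p0+(P-p0)*i/k; d=r.inv().apply(pn-p)
            out.append(dict(zip(['dx','dy','dz','ax','ay','az'],[round(float(v),4) for v in np.r_[d,rv/k]]))|{'gripper':1})
            p,r=pn,r0*R.from_rotvec(rv*i/k)
    print(json.dumps(out))
E
python3 - <<'E'
from h import *
g=pose(0,.1315,back=.07);print(g[0],pose(0,.1315)[0]);rows([g],[16])
E
```

```text
[0.55395718 0.05497497 0.20258223] [0.59693775 0.05181868 0.14742147]
[{"dx": -0.0295, "dy": -0.0144, "dz": 0.0032, "ax": -0.0365, "ay": -0.0245, "az": 0.0712, "gripper": 1}, {"dx": -0.0304, "dy": -0.0123, "dz": 0.0034, "ax": -0.0365, "ay": -0.0245, "az": 0.0712, "gripper": 1}, {"dx": -0.0311, "dy": -0.0103, "dz": 0.0037, "ax": -0.0365, "ay": -0.0245, "az": 0.0712, "gripper": 1}, {"dx": -0.0317, "dy": -0.0082, "dz": 0.0042, "ax": -0.0365, "ay": -0.0245, "az": 0.0712, "gripper": 1}, {"dx": -0.0321, "dy": -0.0061, "dz": 0.0047, "ax": -0.0365, "ay": -0.0245, "az": 0.0712, "gripper": 1}, {"dx": -0.0323, "dy": -0.004, "dz": 0.0053, "ax": -0.0365, "ay": -0.0245, "az": 0.0712, "gripper": 1}, {"dx": -0.0324, "dy": -0.0019, "dz": 0.006, "ax": -0.0365, "ay": -0.0245, "az": 0.0712, "gripper": 1}, {"dx": -0.0323, "dy": 0.0002, "dz": 0.0067, "ax": -0.0365, "ay": -0.0245, "az": 0.0712, "gripper": 1}, {"dx": -0.032, "dy": 0.0022, "dz": 0.0076, "ax": -0.0365, "ay": -0.0245, "az": 0.0712, "gripper": 1}, {"dx": -0.0316, "dy": 0.0042, "dz": 0.0085, "ax": -0.0365, "ay": -0.0245, "az": 0.0712, "gripper": 1}, {"dx": -0.031, "dy": 0.0061, "dz": 0.0094, "ax": -0.0365, "ay": -0.0245, "az": 0.0712, "gripper": 1}, {"dx": -0.0303, "dy": 0.0079, "dz": 0.0104, "ax": -0.0365, "ay": -0.0245, "az": 0.0712, "gripper": 1}, {"dx": -0.0294, "dy": 0.0096, "dz": 0.0115, "ax": -0.0365, "ay": -0.0245, "az": 0.0712, "gripper": 1}, {"dx": -0.0283, "dy": 0.0112, "dz": 0.0126, "ax": -0.0365, "ay": -0.0245, "az": 0.0712, "gripper": 1}, {"dx": -0.0271, "dy": 0.0127, "dz": 0.0137, "ax": -0.0365, "ay": -0.0245, "az": 0.0712, "gripper": 1}, {"dx": -0.0258, "dy": 0.0141, "dz": 0.0148, "ax": -0.0365, "ay": -0.0245, "az": 0.0712, "gripper": 1}]
```

>>> apply_moves:
  targets:
    - {"dx": -0.03,"dy": -0.014,"dz": 0.003,"ax": -0.036,"ay": -0.024,"az": 0.071,"gripper": 1}
    - {"dx": -0.03,"dy": -0.012,"dz": 0.003,"ax": -0.036,"ay": -0.024,"az": 0.071,"gripper": 1}
    - {"dx": -0.031,"dy": -0.01,"dz": 0.004,"ax": -0.036,"ay": -0.024,"az": 0.071,"gripper": 1}
    - {"dx": -0.032,"dy": -0.008,"dz": 0.004,"ax": -0.036,"ay": -0.024,"az": 0.071,"gripper": 1}
    - {"dx": -0.032,"dy": -0.006,"dz": 0.005,"ax": -0.036,"ay": -0.024,"az": 0.071,"gripper": 1}
    - {"dx": -0.032,"dy": -0.004,"dz": 0.005,"ax": -0.036,"ay": -0.024,"az": 0.071,"gripper": 1}
    - {"dx": -0.032,"dy": -0.002,"dz": 0.006,"ax": -0.036,"ay": -0.024,"az": 0.071,"gripper": 1}
    - {"dx": -0.032,"dy": 0,"dz": 0.007,"ax": -0.036,"ay": -0.024,"az": 0.071,"gripper": 1}

```text
t: 1.15
tool_pos: [0.3942, 0.2634, 0.2277]
orientation: [1.422, 2.495, 0.34]
force: [-0.5, 1.1, -0.1]
width: 0.0854
grip_force: 0.0
```

```bash
python3 - <<'E'
from h import *
s=observe();print(s['tool_pos'],s['q']);rows([pose(0,.1315,back=.07)],[7])
E
```

```text
[0.39420907 0.26338019 0.22770096] [ 0.45890101 -0.01780562 -0.52009189  0.73373902 -0.07479165  1.48206514]
[{"dx": -0.0366, "dy": 0.0025, "dz": 0.0085, "ax": -0.0422, "ay": -0.0281, "az": 0.0812, "gripper": 1}, {"dx": -0.0361, "dy": 0.005, "dz": 0.0097, "ax": -0.0422, "ay": -0.0281, "az": 0.0812, "gripper": 1}, {"dx": -0.0353, "dy": 0.0075, "dz": 0.011, "ax": -0.0422, "ay": -0.0281, "az": 0.0812, "gripper": 1}, {"dx": -0.0342, "dy": 0.0098, "dz": 0.0123, "ax": -0.0422, "ay": -0.0281, "az": 0.0812, "gripper": 1}, {"dx": -0.033, "dy": 0.012, "dz": 0.0137, "ax": -0.0422, "ay": -0.0281, "az": 0.0812, "gripper": 1}, {"dx": -0.0315, "dy": 0.014, "dz": 0.0152, "ax": -0.0422, "ay": -0.0281, "az": 0.0812, "gripper": 1}, {"dx": -0.0299, "dy": 0.0158, "dz": 0.0167, "ax": -0.0422, "ay": -0.0281, "az": 0.0812, "gripper": 1}]
```

>>> apply_moves:
  targets:
    - {"dx": -0.037,"dy": 0.002,"dz": 0.008,"ax": -0.042,"ay": -0.028,"az": 0.081,"gripper": 1}
    - {"dx": -0.036,"dy": 0.005,"dz": 0.01,"ax": -0.042,"ay": -0.028,"az": 0.081,"gripper": 1}
    - {"dx": -0.035,"dy": 0.008,"dz": 0.011,"ax": -0.042,"ay": -0.028,"az": 0.081,"gripper": 1}
    - {"dx": -0.034,"dy": 0.01,"dz": 0.012,"ax": -0.042,"ay": -0.028,"az": 0.081,"gripper": 1}
    - {"dx": -0.033,"dy": 0.012,"dz": 0.014,"ax": -0.042,"ay": -0.028,"az": 0.081,"gripper": 1}
    - {"dx": -0.031,"dy": 0.014,"dz": 0.015,"ax": -0.042,"ay": -0.028,"az": 0.081,"gripper": 1}
    - {"dx": -0.03,"dy": 0.016,"dz": 0.016,"ax": -0.042,"ay": -0.028,"az": 0.081,"gripper": 1}
    - {"dx": 0,"dy": 0,"dz": 0,"ax": 0,"ay": 0,"az": 0,"gripper": 1}

```text
t: 2.15
tool_pos: [0.5541, 0.0555, 0.2028]
orientation: [1.898, 1.766, 0.604]
force: [-0.4, 1.1, -0.7]
width: 0.0851
grip_force: 0.0
```

```bash
python3 - <<'E'
from h import *
s=observe();print(s['tool_pos'],s['q']);rows([pose(0,.1315,back=.07)],[1])
T=R.from_rotvec(s['orientation'])
def red(h):return ((h[...,0]<8)|(h[...,0]>172))&(h[...,1]>150)&(h[...,2]>60)
for n in('wrist','scene'):
    c=cam(n);im,d=vision.get_image(n);P=cloud(n,d,c);h=cv2.cvtColor(im,cv2.COLOR_RGB2HSV)
    m=red(h)&(np.hypot(P[...,0]-.556,P[...,1]-.053)<.05)&(P[...,2]>.09);q=P[m]
    if len(q):print(n,len(q),q.min(0),q.max(0),np.median(q,0)); np.save(n+'_ring.npy',q)
    cv2.imwrite(f'pics/{n}1.png',im[:,:,::-1] if n=='wrist' else cv2.resize(im[150:330,210:450,::-1],(800,600)))
E
```

```text
[0.55414422 0.05553492 0.20282443] [-0.03534149  0.00650187 -0.76011776  0.14459094 -0.02322618  1.59968072]
[{"dx": -0.0006, "dy": -0.0003, "dz": 0.0001, "ax": -0.0033, "ay": -0.0, "az": 0.0011, "gripper": 1}]
wrist 1342 [0.55306877 0.02814911 0.09653157] [0.56121972 0.07906062 0.14860645] [0.55682724 0.05625191 0.12859688]
scene 85 [0.55505201 0.03001052 0.09464746] [0.56193394 0.08135673 0.1482665 ] [0.55871132 0.0581025  0.12572537]
```

View pics/wrist1.png

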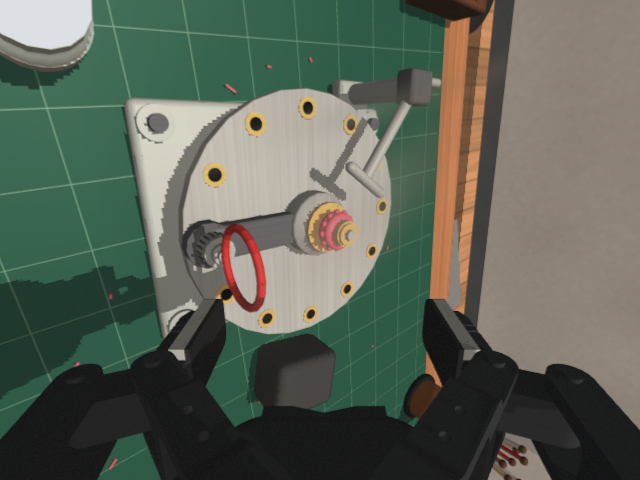

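View pics/scene1.png

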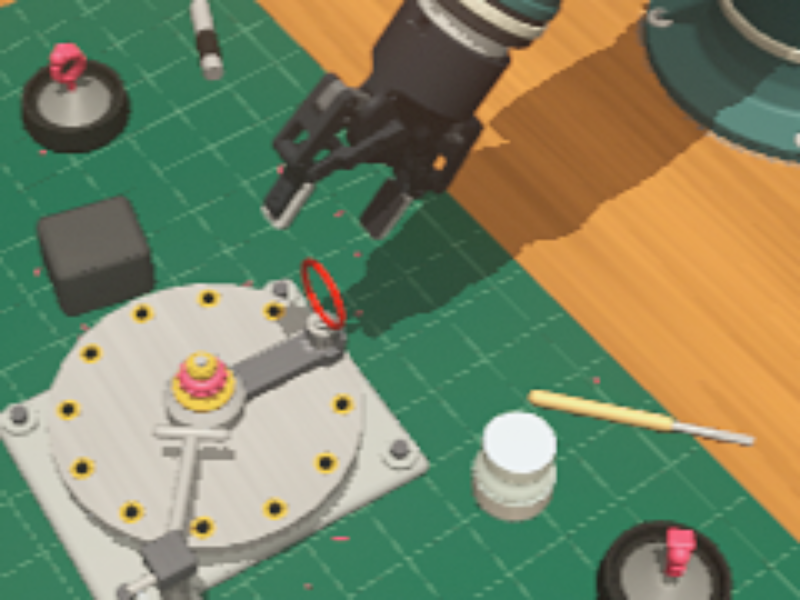

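The wrist and scene views show the -y finger (left pad tip at (222,300) in the wrist view) lined up on the robot side of the ring and above it. The ring centre measures about (0.557, 0.054, 0.121), which agrees with the expected pose. I'll insert along tool z.

>>> apply_moves:
  targets:
    - {"dx": -0.001,"dy": 0,"dz": 0.012,"ax": -0.003,"ay": 0,"az": 0.001,"gripper": 1}
    - {"dx": 0,"dy": 0,"dz": 0.012,"ax": 0,"ay": 0,"az": 0,"gripper": 1}
    - {"dx": 0,"dy": 0,"dz": 0.012,"ax": 0,"ay": 0,"az": 0,"gripper": 1}
    - {"dx": 0,"dy": 0,"dz": 0.011,"ax": 0,"ay": 0,"az": 0,"gripper": 1}
    - {"dx": 0,"dy": 0,"dz": 0.008,"ax": 0,"ay": 0,"az": 0,"gripper": 1}
    - {"dx": 0,"dy": 0,"dz": 0.005,"ax": 0,"ay": 0,"az": 0,"gripper": 1}
    - {"dx": 0,"dy": 0,"dz": 0,"ax": 0,"ay": 0,"az": 0,"gripper": 1}
    - {"dx": 0,"dy": 0,"dz": 0,"ax": 0,"ay": 0,"az": 0,"gripper": 1}

```text
t: 3.25
tool_pos: [0.5907, 0.0534, 0.1566]
orientation: [1.894, 1.765, 0.609]
force: [-0.3, -0.6, 0.1]
width: 0.0852
grip_force: 0.0
```

```bash
python3 - <<'E'
from h import *
s=observe();print(s['force']);rows([pose(0,.1315)],[1])
im,d=vision.get_image('wrist');cv2.imwrite('pics/w2.png',im[:,:,::-1])
im,d=vision.get_image('scene');cv2.imwrite('pics/s2.png',cv2.resize(im[190:280,250:370,::-1],(800,600)))
E
```

```text
[-0.3335011  -0.59817112  0.08005673]
[{"dx": -0.0011, "dy": -0.0007, "dz": 0.0112, "ax": 0.0009, "ay": -0.0017, "az": 0.0023, "gripper": 1}]
```

View pics/w2.png

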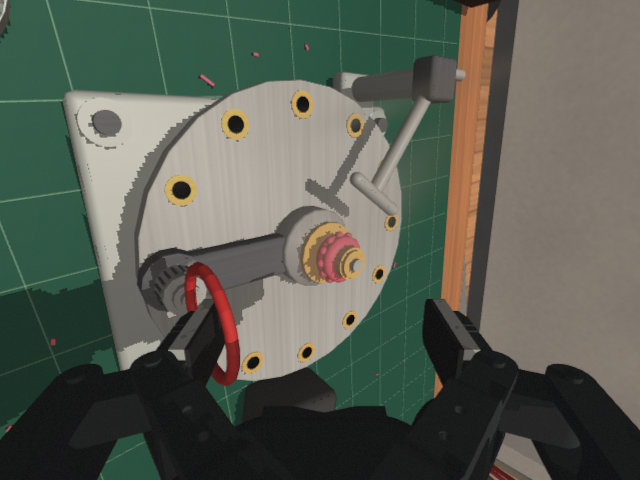

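View pics/s2.png

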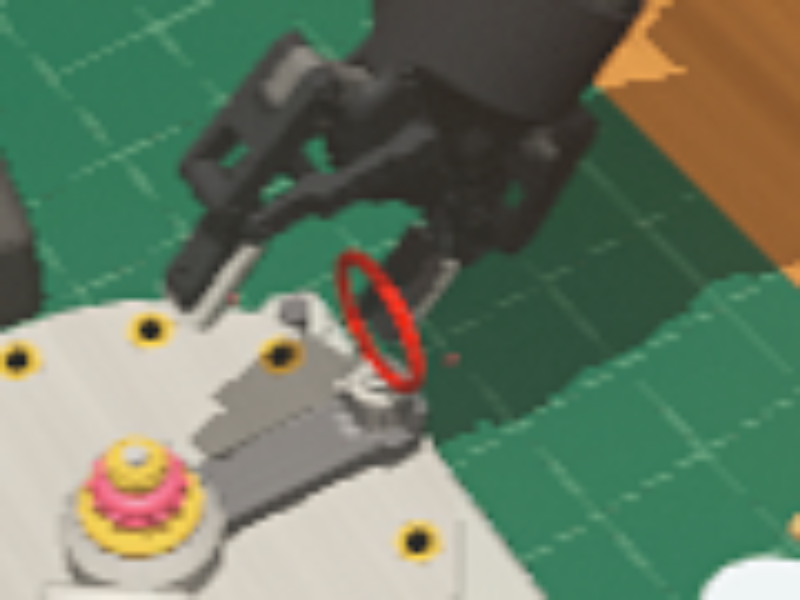

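Both views show the fingertip entering the ring opening with no contact (wrist view: tip near (212,305), inside the red loop). I'll go in the remaining 12 mm.

>>> apply_moves:
  targets:
    - {"dx": -0.001,"dy": 0,"dz": 0.004,"ax": 0,"ay": 0,"az": 0.001,"gripper": 1}
    - {"dx": 0,"dy": 0,"dz": 0.004,"ax": 0,"ay": 0,"az": 0,"gripper": 1}
    - {"dx": 0,"dy": 0,"dz": 0.004,"ax": 0,"ay": 0,"az": 0,"gripper": 1}
    - {"dx": 0,"dy": 0,"dz": 0,"ax": 0,"ay": 0,"az": 0,"gripper": 1}
    - {"dx": 0,"dy": 0,"dz": 0,"ax": 0,"ay": 0,"az": 0,"gripper": 1}
    - {"dx": 0,"dy": 0,"dz": 0,"ax": 0,"ay": 0,"az": 0,"gripper": 1}
    - {"dx": 0,"dy": 0,"dz": 0,"ax": 0,"ay": 0,"az": 0,"gripper": 1}
    - {"dx": 0,"dy": 0,"dz": 0,"ax": 0,"ay": 0,"az": 0,"gripper": 1}

```text
t: 4.35
tool_pos: [0.598, 0.0519, 0.147]
orientation: [1.895, 1.765, 0.609]
force: [-0.4, -0.7, -0.0]
width: 0.0854
grip_force: 0.0
```

```bash
python3 - <<'E'
from h import *
s=observe();print(s['tool_pos'],s['force']);rows([pose(0,.1315)],[1]);rows([pose(0,.1315+.01)],[1])
E
```

```text
[0.59796952 0.05186644 0.14698219] [-0.36435891 -0.73630949 -0.04810979]
[{"dx": -0.0001, "dy": -0.0005, "dz": -0.001, "ax": 0.0006, "ay": -0.0018, "az": 0.0014, "gripper": 1}]
[{"dx": -0.0001, "dy": 0.0056, "dz": -0.0089, "ax": 0.0006, "ay": -0.0018, "az": 0.0014, "gripper": 1}]
```

>>> apply_moves:
  targets:
    - {"dx": 0,"dy": 0.0012,"dz": -0.0016,"ax": 0,"ay": 0,"az": 0,"gripper": 1}
    - {"dx": 0,"dy": 0.0012,"dz": -0.0016,"ax": 0,"ay": 0,"az": 0,"gripper": 1}
    - {"dx": 0,"dy": 0.0012,"dz": -0.0016,"ax": 0,"ay": 0,"az": 0,"gripper": 1}
    - {"dx": 0,"dy": 0.0012,"dz": -0.0016,"ax": 0,"ay": 0,"az": 0,"gripper": 1}
    - {"dx": 0,"dy": 0.0012,"dz": -0.0016,"ax": 0,"ay": 0,"az": 0,"gripper": 1}
    - {"dx": 0,"dy": 0,"dz": 0,"ax": 0,"ay": 0,"az": 0,"gripper": 1}
    - {"dx": 0,"dy": 0,"dz": 0,"ax": 0,"ay": 0,"az": 0,"gripper": 1}
    - {"dx": 0,"dy": 0,"dz": 0,"ax": 0,"ay": 0,"az": 0,"gripper": 1}

```text
t: 5.35
tool_pos: [0.5973, 0.0519, 0.1564]
orientation: [1.896, 1.766, 0.608]
force: [-4.9, -1.0, -5.5]
width: 0.0854
grip_force: 3.6
```

>>> apply_moves:
  targets:
    - {"dx": 0,"dy": 0.0012,"dz": -0.0016,"ax": 0,"ay": 0,"az": 0,"gripper": 1}
    - {"dx": 0,"dy": 0.0012,"dz": -0.0016,"ax": 0,"ay": 0,"az": 0,"gripper": 1}
    - {"dx": 0,"dy": 0.0012,"dz": -0.0016,"ax": 0,"ay": 0,"az": 0,"gripper": 1}
    - {"dx": 0,"dy": 0.0012,"dz": -0.0016,"ax": 0,"ay": 0,"az": 0,"gripper": 1}
    - {"dx": 0,"dy": 0.0012,"dz": -0.0016,"ax": 0,"ay": 0,"az": 0,"gripper": 1}
    - {"dx": 0,"dy": 0,"dz": 0,"ax": 0,"ay": 0,"az": 0,"gripper": 1}
    - {"dx": 0,"dy": 0,"dz": 0,"ax": 0,"ay": 0,"az": 0,"gripper": 1}
    - {"dx": 0,"dy": 0,"dz": 0,"ax": 0,"ay": 0,"az": 0,"gripper": 1}

```text
t: 6.35
tool_pos: [0.5974, 0.0519, 0.1668]
orientation: [1.896, 1.765, 0.608]
force: [-4.8, -1.1, -8.3]
width: 0.0854
grip_force: 4.6
```

```bash
cat >> h.py <<'E'
def ring(n='scene'):
    c=cam(n);im,d=vision.get_image(n);P=cloud(n,d,c);h=cv2.cvtColor(im,cv2.COLOR_RGB2HSV)
    m=((h[...,0]<8)|(h[...,0]>172))&(h[...,1]>150)&(h[...,2]>60)&(np.hypot(P[...,0]-.56,P[...,1]-.03)<.08)&(P[...,2]>.09)
    q=P[m];print(n,len(q),np.round(q.min(0),4),np.round(q.max(0),4),'pix rows',np.where(m)[0].min(),np.where(m)[0].max());return im
E
python3 - <<'E'
from h import *
s=observe();print(s['tool_pos'],s['force']);ring();ring('wrist')
E
```

```text
[0.59738744 0.05188548 0.16677067] [-4.82221162 -1.14366236 -8.25709571]
scene 76 [0.556  0.0304 0.1046] [0.5616 0.0812 0.1581] pix rows 225 245
wrist 2335 [0.5513 0.0325 0.1074] [0.5653 0.0801 0.1597] pix rows 264 390
```

The ring is up about 10 mm by both camera height and spring force. I'll lift 4 mm more, and work out the constant per-row step about the spindle.

>>> apply_moves:
  targets:
    - {"dx": 0,"dy": 0.0012,"dz": -0.0016,"ax": 0,"ay": 0,"az": 0,"gripper": 1}
    - {"dx": 0,"dy": 0.0012,"dz": -0.0016,"ax": 0,"ay": 0,"az": 0,"gripper": 1}
    - {"dx": 0,"dy": 0,"dz": 0,"ax": 0,"ay": 0,"az": 0,"gripper": 1}
    - {"dx": 0,"dy": 0,"dz": 0,"ax": 0,"ay": 0,"az": 0,"gripper": 1}
    - {"dx": 0,"dy": 0,"dz": 0,"ax": 0,"ay": 0,"az": 0,"gripper": 1}
    - {"dx": 0,"dy": 0,"dz": 0,"ax": 0,"ay": 0,"az": 0,"gripper": 1}
    - {"dx": 0,"dy": 0,"dz": 0,"ax": 0,"ay": 0,"az": 0,"gripper": 1}
    - {"dx": 0,"dy": 0,"dz": 0,"ax": 0,"ay": 0,"az": 0,"gripper": 1}

```text
t: 7.45
tool_pos: [0.5974, 0.0519, 0.1709]
orientation: [1.896, 1.765, 0.609]
force: [-6.0, -0.1, -10.3]
width: 0.0852
grip_force: 4.9
```

```bash
cat >> h.py <<'E'
def swing(dl):
    s=observe();T=R.from_rotvec(s['orientation']);r=s['tool_pos']-np.r_[SP,0]
    rz=R.from_rotvec([0,0,dl]);print('swing',dl,np.round(T.inv().apply(rz.apply(r)-r),5),np.round(T.inv().apply([0,0,dl]),4))
E
python3 - <<'E'
from h import *
s=observe();print(s['tool_pos'],s['force']);swing(.05)
E
```

```text
[0.5973661  0.05186962 0.17087407] [ -6.03812199  -0.13328872 -10.2762248 ]
swing 0.05 [-2.65e-03  5.00e-05  3.00e-05] [ 0.      0.0308 -0.0394]
```

>>> apply_moves:
  targets:
    - {"dx": -0.00265,"dy": 0,"dz": 0,"ax": 0,"ay": 0.0308,"az": -0.0394,"gripper": 1}
    - {"dx": -0.00265,"dy": 0,"dz": 0,"ax": 0,"ay": 0.0308,"az": -0.0394,"gripper": 1}
    - {"dx": -0.00265,"dy": 0,"dz": 0,"ax": 0,"ay": 0.0308,"az": -0.0394,"gripper": 1}
    - {"dx": -0.00265,"dy": 0,"dz": 0,"ax": 0,"ay": 0.0308,"az": -0.0394,"gripper": 1}
    - {"dx": -0.00265,"dy": 0,"dz": 0,"ax": 0,"ay": 0.0308,"az": -0.0394,"gripper": 1}
    - {"dx": -0.00265,"dy": 0,"dz": 0,"ax": 0,"ay": 0.0308,"az": -0.0394,"gripper": 1}
    - {"dx": -0.00265,"dy": 0,"dz": 0,"ax": 0,"ay": 0.0308,"az": -0.0394,"gripper": 1}
    - {"dx": 0,"dy": 0,"dz": 0,"ax": 0,"ay": 0,"az": 0,"gripper": 1}

```text
t: 8.45
tool_pos: [0.5989, 0.0328, 0.1707]
orientation: [1.595, 2.115, 0.728]
force: [-5.0, -0.5, -9.7]
width: 0.0856
grip_force: 5.6
```

```bash
cat >> h.py <<'E'
def ang():
    "arm angle from ring-centre in top & wrist & scene clouds (raw bbox fit by circle-plane line)"
    for n in('scene','wrist','top'):
        c=cam(n);im,d=vision.get_image(n);P=cloud(n,d,c);h=cv2.cvtColor(im,cv2.COLOR_RGB2HSV)
        m=((h[...,0]<8)|(h[...,0]>172))&(h[...,1]>150)&(h[...,2]>60)&(np.hypot(P[...,0]-.56,P[...,1]-.03)<.08)&(P[...,2]>.09)
        q=P[m]
        if len(q)<10: print(n,len(q));continue
        ln=np.linalg.svd(q[:,:2]-q[:,:2].mean(0))[2][0]
        t=(q[:,:2]-q[:,:2].mean(0))@ln;ctr=q[:,:2].mean(0)+ln*(t.min()+t.max())/2
        v=ctr-SP;print(n,len(q),'ctr',np.round(ctr,4),'r',round(np.hypot(*v),4),'angle by pos',round((np.arctan2(v[1],v[0])-A0)%(2*np.pi),3),'by dir',round((np.arctan2(ln[1],ln[0])-A0-np.pi/2)%np.pi,3),'ext',round(np.ptp(t),4),'ztop',round(q[:,2].max(),4))
E
python3 - <<'E'
from h import *
s=observe();print(s['tool_pos'],s['force']);v=s['tool_pos'][:2]-SP;print('tool ang',np.arctan2(v[1],v[0])%(2*np.pi)-A0);ang()
E
```

```text
[0.59887373 0.0328144  0.17073825] [-5.018162   -0.49329699 -9.67511974]
tool ang 0.35864326169773
scene 94 ctr [0.5615 0.0227] r 0.0923 angle by pos 0.35 by dir 0.345 ext 0.0512 ztop 0.1612
wrist 2334 ctr [0.5507 0.0478] r 0.0996 angle by pos 0.075 by dir 0.424 ext 0.1022 ztop 0.2673
top 2
```

>>> apply_moves:
  targets:
    - {"dx": -0.0022,"dy": 0,"dz": 0,"ax": 0,"ay": 0.0253,"az": -0.0323,"gripper": 1}
    - {"dx": -0.0022,"dy": 0,"dz": 0,"ax": 0,"ay": 0.0253,"az": -0.0323,"gripper": 1}
    - {"dx": -0.0022,"dy": 0,"dz": 0,"ax": 0,"ay": 0.0253,"az": -0.0323,"gripper": 1}
    - {"dx": -0.0022,"dy": 0,"dz": 0,"ax": 0,"ay": 0.0253,"az": -0.0323,"gripper": 1}
    - {"dx": 0,"dy": 0,"dz": 0,"ax": 0,"ay": 0,"az": 0,"gripper": 1}
    - {"dx": 0,"dy": 0,"dz": 0,"ax": 0,"ay": 0,"az": 0,"gripper": 1}
    - {"dx": 0,"dy": 0,"dz": 0,"ax": 0,"ay": 0,"az": 0,"gripper": 1}
    - {"dx": 0,"dy": 0,"dz": 0,"ax": 0,"ay": 0,"az": 0,"gripper": 1}

```text
t: 9.6
tool_pos: [0.6019, 0.0246, 0.1708]
orientation: [1.434, 2.264, 0.779]
force: [-6.4, -3.5, -9.6]
width: 0.085
grip_force: 6.1
```

```bash
python3 - <<'E'
from h import *
s=observe();print(s['tool_pos'],s['force']);v=s['tool_pos'][:2]-SP;print('tool ang',np.arctan2(v[1],v[0])%(2*np.pi)-A0);swing(.01);ang()
c=cam('wrist');im,d=vision.get_image('wrist');cv2.imwrite('pics/w3.png',im[:,:,::-1])
E
```

```text
[0.60189252 0.02457002 0.17082512] [-6.41602277 -3.47132318 -9.58629988]
tool ang 0.5224073627222632
swing 0.01 [-0.00054  0.       0.     ] [-0.      0.0062 -0.0079]
scene 103 ctr [0.5679 0.0081] r 0.0915 angle by pos 0.524 by dir 0.422 ext 0.0503 ztop 0.2238
wrist 2323 ctr [0.552  0.0313] r 0.0997 angle by pos 0.24 by dir 0.571 ext 0.1014 ztop 0.2673
top 17 ctr [0.5912 0.0372] r 0.0601 angle by pos 0.253 by dir 1.862 ext 0.096 ztop 0.2684
```

View pics/w3.png

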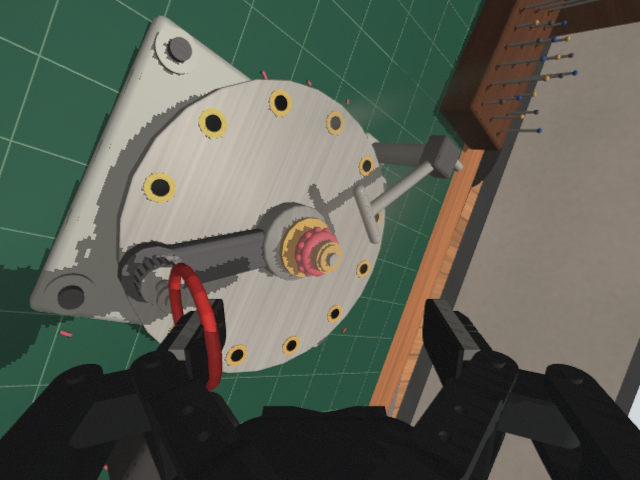

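The wrist view shows the finger hooked under the ring top with the arm near the new hole; outliers spoil the ring fit. I'll re-measure with a height cut, using the wrist depth for the arm direction too.

```bash
sed -i "s/(P\[...,2\]>.09)$/(P[...,2]>.09)\&(P[...,2]<.175)/" h.py; python3 - <<'E'
from h import *
ang()
s=observe()
c=cam('wrist');im,d=vision.get_image('wrist');P=cloud('wrist',d,c);h=cv2.cvtColor(im,cv2.COLOR_RGB2HSV)
r=np.hypot(P[...,0]-SP[0],P[...,1]-SP[1])
# spindle + holes seen now by the wrist camera
m=((h[...,0]>18)&(h[...,0]<32)&(h[...,1]>110)&(h[...,2]>60)&(abs(r-.095)<.012)).astype(np.uint8)
l,L,st,cc=cv2.connectedComponentsWithStats(m)
pts=np.array([ray('wrist',*( (st[i,0]+(st[i,2]-1)/2),(st[i,1]+(st[i,3]-1)/2)),.055,c)[:2] for i in range(1,l) if st[i,4]>25])
from scipy.optimize import least_squares
f=least_squares(lambda p:np.hypot(*(pts-p).T)-.095,SP,loss='soft_l1',f_scale=.001);C=f.x
a=np.degrees(np.arctan2(*(pts-C).T[::-1]));print('C',C,np.round(a%30,1),np.round(f.fun*1000,1))
# arm top side edges: points z~.069, radius .035-.075
m=(abs(P[...,2]-.069)<.004)&(r>.03)&(r<.078);q=P[m][:,:2]-C
for lo in np.arange(.03,.078,.008):
    w=q[(np.hypot(*q.T)>lo)&(np.hypot(*q.T)<lo+.008)]; 
    if len(w):
        t=np.arctan2(w[:,1],w[:,0])%(2*np.pi)-A0;print(round(lo,3),len(w),np.round([t.min(),t.max(),(t.min()+t.max())/2],3), 'width',np.ptp(t)*(lo+.004))
E
```

```text
scene 100 ctr [0.5671 0.008 ] r 0.0923 angle by pos 0.52 by dir 0.506 ext 0.0502 ztop 0.162
wrist 2320 ctr [0.5645 0.0077] r 0.0948 angle by pos 0.511 by dir 0.509 ext 0.0478 ztop 0.1632
top 15 ctr [0.5953 0.0379] r 0.0559 angle by pos 0.253 by dir 1.875 ext 0.087 ztop 0.1495
C [0.65399723 0.04598159] [26.5 26.4 25.8 25.7 26.3 25.5 25.5 26.1 25.3 25.9 26.1] [ 0.2  0.5  0.1 -0.1  1.1  0.7  1.3 -3.4  4.4 -4.6  3.9]
0.03 292 [0.116 0.903 0.51 ] width 0.026763375714516292
0.038 450 [0.157 0.828 0.492] width 0.028197640846460627
0.046 477 [0.228 0.778 0.503] width 0.027493199455699835
0.054 507 [0.266 0.737 0.502] width 0.02733767968165907
0.062 542 [0.298 0.711 0.505] width 0.02722580232527513
0.07 466 [0.323 0.687 0.505] width 0.02688586717114344
```

>>> apply_moves:
  targets:
    - {"dx": -0.0006,"dy": 0,"dz": 0,"ax": 0,"ay": 0.006,"az": -0.008,"gripper": 1}
    - {"dx": 0,"dy": 0,"dz": 0,"ax": 0,"ay": 0,"az": 0,"gripper": 1}
    - {"dx": 0,"dy": -0.0012,"dz": 0.0016,"ax": 0,"ay": 0,"az": 0,"gripper": 1}
    - {"dx": 0,"dy": -0.0012,"dz": 0.0016,"ax": 0,"ay": 0,"az": 0,"gripper": 1}
    - {"dx": 0,"dy": -0.0012,"dz": 0.0016,"ax": 0,"ay": 0,"az": 0,"gripper": 1}
    - {"dx": 0,"dy": -0.0012,"dz": 0.0016,"ax": 0,"ay": 0,"az": 0,"gripper": 1}
    - {"dx": 0,"dy": -0.0012,"dz": 0.0016,"ax": 0,"ay": 0,"az": 0,"gripper": 1}
    - {"dx": 0,"dy": 0,"dz": 0,"ax": 0,"ay": 0,"az": 0,"gripper": 1}

```text
t: 11.0
tool_pos: [0.6022, 0.0243, 0.1608]
orientation: [1.423, 2.274, 0.782]
force: [-7.9, -2.5, -6.9]
width: 0.0854
grip_force: 5.9
```

```bash
python3 - <<'E'
from h import *
s=observe();print(s['tool_pos'],s['force']);swing(.01);ang()
E
```

```text
[0.60216541 0.02432164 0.1607532 ] [-7.93719359 -2.48991148 -6.91369654]
swing 0.01 [-0.00054  0.       0.     ] [-0.      0.0062 -0.0079]
scene 97 ctr [0.5668 0.0076] r 0.0927 angle by pos 0.523 by dir 0.509 ext 0.0506 ztop 0.1521
wrist 2324 ctr [0.5645 0.0077] r 0.0947 angle by pos 0.512 by dir 0.516 ext 0.0471 ztop 0.1534
top 12 ctr [0.5954 0.0372] r 0.056 angle by pos 0.265 by dir 1.875 ext 0.087 ztop 0.1401
```

The ring has dropped below riding height, so the pin has entered the hole. I'll keep lowering.

>>> apply_moves:
  targets:
    - {"dx": 0,"dy": -0.0012,"dz": 0.0016,"ax": 0,"ay": 0,"az": 0,"gripper": 1}
    - {"dx": 0,"dy": -0.0012,"dz": 0.0016,"ax": 0,"ay": 0,"az": 0,"gripper": 1}
    - {"dx": 0,"dy": -0.0012,"dz": 0.0016,"ax": 0,"ay": 0,"az": 0,"gripper": 1}
    - {"dx": 0,"dy": -0.0012,"dz": 0.0016,"ax": 0,"ay": 0,"az": 0,"gripper": 1}
    - {"dx": 0,"dy": -0.0012,"dz": 0.0016,"ax": 0,"ay": 0,"az": 0,"gripper": 1}
    - {"dx": 0,"dy": 0,"dz": 0,"ax": 0,"ay": 0,"az": 0,"gripper": 1}
    - {"dx": 0,"dy": 0,"dz": 0,"ax": 0,"ay": 0,"az": 0,"gripper": 1}
    - {"dx": 0,"dy": 0,"dz": 0,"ax": 0,"ay": 0,"az": 0,"gripper": 1}

```text
t: 12.15
tool_pos: [0.6029, 0.0248, 0.1514]
orientation: [1.421, 2.273, 0.785]
force: [0.2, -0.7, 0.0]
width: 0.0854
grip_force: 0.0
```

```bash
python3 - <<'E'
from h import *
s=observe();print(s['tool_pos'],s['force']);swing(.01);ang()
rows([pose(.524,.1315)],[1])
E
```

```text
[0.60291796 0.02475888 0.15137664] [ 0.23361995 -0.69058926  0.02028003]
swing 0.01 [-0.00053  0.       0.     ] [-0.      0.0062 -0.0079]
scene 82 ctr [0.5672 0.0071] r 0.0926 angle by pos 0.529 by dir 0.51 ext 0.0524 ztop 0.1494
wrist 2445 ctr [0.5649 0.007 ] r 0.0947 angle by pos 0.52 by dir 0.518 ext 0.0483 ztop 0.1488
top 10 ctr [0.5953 0.0378] r 0.0559 angle by pos 0.254 by dir 1.885 ext 0.0861 ztop 0.1374
[{"dx": 0.0, "dy": -0.0027, "dz": 0.0025, "ax": 0.001, "ay": -0.0015, "az": 0.0018, "gripper": 1}]
```

The pin is home (ring top at its starting height, zero force). I'll go 2.5 mm lower for clearance, then withdraw along the finger axis.

>>> apply_moves:
  targets:
    - {"dx": 0,"dy": -0.0015,"dz": 0.002,"ax": 0,"ay": 0,"az": 0,"gripper": 1}
    - {"dx": 0,"dy": 0,"dz": -0.006,"ax": 0,"ay": 0,"az": 0,"gripper": 1}
    - {"dx": 0,"dy": 0,"dz": -0.01,"ax": 0,"ay": 0,"az": 0,"gripper": 1}
    - {"dx": 0,"dy": 0,"dz": -0.012,"ax": 0,"ay": 0,"az": 0,"gripper": 1}
    - {"dx": 0,"dy": 0,"dz": -0.014,"ax": 0,"ay": 0,"az": 0,"gripper": 1}
    - {"dx": 0,"dy": 0,"dz": -0.02,"ax": 0,"ay": 0,"az": 0,"gripper": 1}
    - {"dx": 0,"dy": 0,"dz": -0.02,"ax": 0,"ay": 0,"az": 0,"gripper": 1}
    - {"dx": 0,"dy": 0,"dz": 0,"ax": 0,"ay": 0,"az": 0,"gripper": 1}

```text
t: 13.3
tool_pos: [0.5571, 0.0021, 0.2147]
orientation: [1.421, 2.271, 0.784]
force: [0.7, -0.4, -0.8]
width: 0.0851
grip_force: 0.0
```

```bash
python3 - <<'E'
from h import *
s=observe();print(s['tool_pos'],s['force']);ang()
im,_=vision.get_image('scene');cv2.imwrite('pics/s4.png',cv2.resize(im[150:330,210:450,::-1],(800,600)))
E
```

```text
[0.55714989 0.00211576 0.21468592] [ 0.69611017 -0.35664596 -0.77428444]
scene 93 ctr [0.5674 0.0073] r 0.0923 angle by pos 0.529 by dir 0.502 ext 0.0517 ztop 0.1477
wrist 1199 ctr [0.5651 0.0055] r 0.0952 angle by pos 0.535 by dir 0.515 ext 0.0508 ztop 0.1487
top 55 ctr [0.5978 0.0313] r 0.055 angle by pos 0.38 by dir 1.971 ext 0.0869 ztop 0.1473
```

View pics/s4.png

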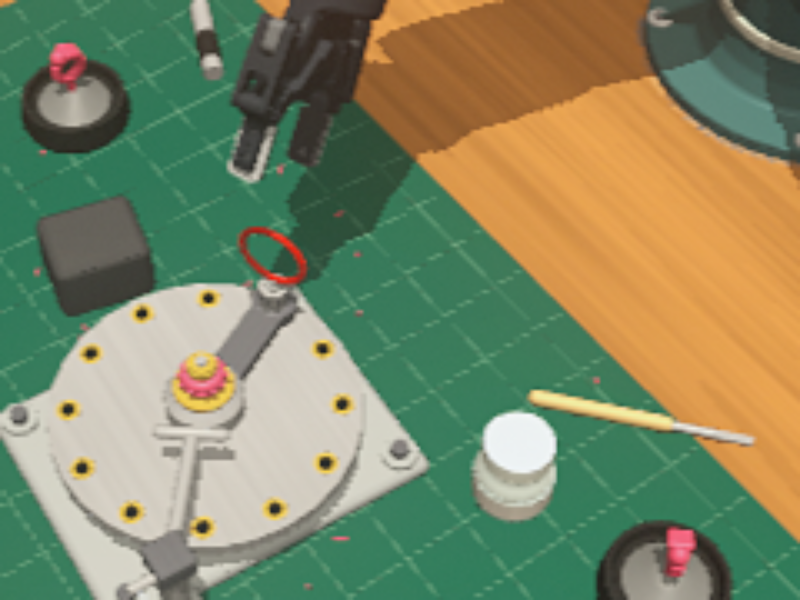

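The scene view shows the arm at the next hole (barrel at about (275,290)), the ring at home height and free, the gripper well clear, and the bystanders visible in this crop in place.

```bash
python3 -c "
from h import *
print(job_done())"
```

```text
the job is handed in; nothing more can be done
None
```

The index pin is home in the next hole counter-clockwise, with the finger out of the ring and the gripper clear; I handed the job in at about 13.5 s of the 42 s allowed, and no verdict came back.

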